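# Shut and lock the pump module's top cover

## Task

Push the pump module's half-open top cover fully shut with your fingertips, then set a fingertip in the slot of the round quarter-turn fastener and turn it clockwise (seen from above) all the way until the cover is locked. Nothing is to be gripped or lifted: do not raise the cover any further, leave the things standing around the module where they are, and finish clear of everything.

Things in the scene. Friction and masses are not known exactly. Their poses are not given: they have to be found in the camera images.
- housing: White pump module fixed to the bench: open box 200 (its x) by 240 (its y) by 80 mm high. Origin: centre of its underside. Its -x side is the front (louvres, dark blue strip). A flat white cover 200 x 240 x 6 mm lies on top when shut (top face 86 mm above the bench), hinged along the far side at x = +100, z = 80 mm of this frame.
- cover (a joint): Hinge angle of the cover, rad: 0 = fully shut (hard stop, level), larger = front edge raised. The hinge is stiff: the cover stays at any angle it is left at; pushing it down at its front part takes about 4 to 8 N.
- cover_front (a point): Middle of the cover's front edge, on its top face, 200 mm from the hinge line. Its y runs along the edge, its x to the hinge. The cover's top is bare except for the fastener's collar: it can be pushed e.g. 30 mm behind the front edge and 80 mm left or right of the middle.
- collar (a point): Aluminium ring fixed on the cover round the fastener: 92 mm outside, 76 mm inside diameter, 16 mm high. Origin on its axis, on the cover's top face: midway between left and right, 60 mm behind the front edge (140 mm from the hinge).
- slot (a point): Centre of the slot floor, on the fastener's axis. The fastener is a grey disc, 73 mm across, in the collar; a straight slot 26 mm wide, 13 mm deep, dark floor, runs right across it (68 mm long at its walls, ends closed by the collar). y runs along the slot and turns with it; z is out of the cover. Cover shut: slot floor 88 mm, disc and collar tops 102 mm above the bench.
- fastener (a joint): Turn of the fastener, rad, growing clockwise from above: 0 = open, slot parallel to the cover's front edge; 1.57 = locked (hard stop), slot pointing front to hinge. It needs about 0.12 N m and stays where left. A tongue under the cover turns with it and slides under a ledge inside the front wall, only if the cover is fully shut.
- rack: Bystander: blue vial rack, 70 x 120 x 30 mm, vials to 48 mm high, loose beside the module. Origin: centre of its underside.
- bottle: Bystander: glass bottle with blue cap, 66 mm diameter, 130 mm high, loose. Origin: centre of its underside.
- beaker: Bystander: clear plastic cup, 60 mm across, 50 mm high, loose. Origin: centre of its underside.
- jar: Bystander: amber jar with black cap, 40 mm diameter, 50 mm high, loose. Origin: centre of its underside.

How it is judged:
On the way, in this order (a step that is already met when the one before it is completed fails the run):
1. the cover is pushed fully shut (value of joint cover below 0.02 rad), for 0.2 s.
2. the fastener is turned to the locked position with the cover shut (value of joint fastener above 1.42 rad and value of joint cover below 0.02 rad), for 0.2 s.
At the end, for the whole second after the job is handed in: The cover is shut (front edge within 4 mm of closed, 0.02 rad) and the fastener stands within 0.15 rad of its locked stop (joint above 1.42 rad), at rest (all of step 2 and velocity of joint fastener below 0.05 rad/s); the robot touches nothing.
It fails at once if the cover is raised further (beyond 0.43 rad) (value of joint cover above 0.43 rad).
It fails at once if a thing standing around the module is moved by more than 20 mm or tipped (distance of any of rack, bottle, beaker, jar from where it was at the start of the episode above 0.02 m or angle between any of bottle, beaker, jar's own z axis and vertical above 0.4 rad).
It also fails if it takes over 48 s, if anything falls off the work surface, if the arm or the gripper's body presses on something with over 40 N, if the wrist force passes 120 N, or if a joint passes its speed limit or range.

## Robot

A 6-joint arm with a two-finger parallel gripper is mounted at the origin on the work surface. World frame = base frame: x ahead of the robot, y to its left, z up, the work surface at z = 0. Lengths are in m, angles in rad, forces in N, time in s.
With the tool pointing down it reaches from about 0.275 to 0.825 m from the base axis. Payload 5.2 kg.
Tool frame: the origin (TCP) lies at the very end of the fingers, on their centre line; the grasp point (between the pads) lies 19 mm behind it (r.grip_depth is the distance from the TCP to the grasp point, in m); z points along the fingers, y is the line along which they close (so a half turn about z gives the same grasp; the last joint's range is limited). The gripper opens to 93 mm and grips with 3 to 60 N. Pads are 15 mm wide; open, the fingers measure 128 mm over their backs; the gripper's body (75 mm by 188 mm) begins 65 mm behind the grasp point.
Start: joints at [-1.514, 0.259, 1.535, -0, 1.348, -0.203], TCP at [0.141, -0.532, 0.219] pointing down, gripper open.
Joint ranges: [-3.14, 3.14], [-0.91, 2.08], [0.19, 2.58], [-1.22, 4.36], [0.22, 2.71], [-3.12, 3.12]. Speed limits (rad/s): [2.57, 2.57, 3.14, 3.14, 3.14, 3.14].

## Interface

Orientations are given as a 3x3 rotation matrix whose columns are the frame's x, y, z axes.
In Python, from plant import r, viewer gives the robot as it stands.
- The arm moves only by the tool carry_out, never from a script. Its argument "series" is a list of rows, each an object of numbers: "tx", "ty", "tz": the shift along the world's x, y, z in cm; "rx", "ry", "rz": the turn, a rotation vector about the world's x, y, z in degrees; "hand": the closure in counts, from 0 (fully open) to 255 (shut). A call has exactly 10 rows; each row is the pose to reach, as a shift and turn from the pose commanded when the call began; what a row does not reach only later rows make up. A row lasts 1/10 s, in which the tool goes at most 50 mm and 8.59 degrees, less where a joint would pass 70% of its speed; a pose out of reach is approached as far as the arm can. A call with a gripper value outside its range is refused whole. The fingers move at their own pace and stop on an object; "squeeze" is the grip in N (left out, the last holds). Time passes only in rows, so rows that repeat a pose let the fingers close, or fill a call up. It gives the time, the measured TCP pose, the force, the opening and the grip force at its end, in the units of the state.
- r.sense(): the state, without advancing time (a new reading comes with each control period).
- viewer.grab_frame(name): name is "scene" or "top" or "wrist"; returns a dict with "pixels" (384x512x3 uint8, red, green, blue), "fx", "fy", "cx", "cy" (pixels), "R" (3x3) and "t" (3): a world point X has camera coordinates R X + t. Camera axes: x right, y down, z forward; pixel columns grow to the right and rows downward; lengths in m; the calibration is good to about 2 mm. A picture is of the moment at which its call begins. There is no depth.
- r.hand_in(): hands the job in; it is judged then, once.
The state is a dict: "t": time; "joints": joint angles; "dq": joint speeds; "effort": joint torques, N m; "position": TCP position; "tcp_rot": TCP orientation; "wrist_force": force on the tool from outside, world axes, zero at the start; "wrist_torque": the same for the moment, N m; "opening": finger opening in m; "grip_force": force on a finger pad.
Only numpy, scipy, OpenCV 4.12 (cv2) and the standard library are available. Lean on these libraries where they do the work, as an engineer would, in place of code of your own. Each camera call takes 0.05 s, during which the arm holds its last target. There are 200 camera calls.

## Working session

There is one attempt and no reset: what is moved stays moved. The work goes in short steps, Python scripts to look and compute and a tool call to move; the robot and the scene stay as the last step left them, time stands still between calls to the robot, and variables do not carry over. Pictures are saved under pics/ and viewed, at most 10 in all, crops included, and the job is handed in when it is done.

Besides the shell and the picture viewer there is one more tool, called after "Request:" by a JSON object that holds its "method" and its "body". carry_out: Moves the arm, as the interface text tells. Its arguments: {"type":"object","properties":{"series":{"type":"array"},"squeeze":{"type":"number"}},"required":["series"]}

```bash
mkdir -p pics; cat > h.py <<'E'
import numpy as np, cv2, json
from plant import r, viewer
def grab(n, tag):
    f=viewer.grab_frame(n); im=np.array(f["pixels"],np.uint8)
    cv2.imwrite(f"pics/{tag}.png", im[:,:,::-1]); 
    np.savez(f"pics/{tag}.npz", im=im, K=[f["fx"],f["fy"],f["cx"],f["cy"]], R=f["R"], t=f["t"]); return load(tag)
def load(tag): return dict(np.load(f"pics/{tag}.npz"))
def ray(f,uv):
    fx,fy,cx,cy=f["K"]; d=f["R"].T@np.array([(uv[0]-cx)/fx,(uv[1]-cy)/fy,1]); return -f["R"].T@f["t"], d/np.linalg.norm(d)
def onz(f,uv,z):
    o,d=ray(f,uv); return o+d*(z-o[2])/d[2]
def tri(a,ua,b,ub):
    A=np.zeros((3,3)); y=np.zeros(3); L=[]
    for f,u in((a,ua),(b,ub)):
        o,d=ray(f,u); P=np.eye(3)-np.outer(d,d); A+=P; y+=P@o; L.append((P,o))
    x=np.linalg.solve(A,y); return x,[round(1e3*float(np.linalg.norm(P@(x-o))),1) for P,o in L]
def proj(f,X):
    c=f["R"]@np.array(X)+f["t"]; fx,fy,cx,cy=f["K"]; return np.array([fx*c[0]/c[2]+cx,fy*c[1]/c[2]+cy])
E
python3 - <<'E'
from h import *
np.set_printoptions(precision=3,suppress=True)
a=grab("scene","s0");b=grab("top","t0");
for f in(a,b): print(f["K"],-f["R"].T@f["t"],f["R"][2])
cv2.imwrite("pics/both.png",np.hstack([cv2.resize(f["im"],(400,300)) for f in(a,b)])[:,:,::-1])
s=r.sense();print(s["t"],s["position"],s["tcp_rot"],s["opening"])
E
```

```text
[429.4   429.4   261.743 188.667] [ 1.09  -0.042  0.79 ] [-0.623  0.068 -0.779]
[485.545 485.545 259.157 191.159] [0.368 0.004 1.117] [ 0.148  0.033 -0.988]
0.1 [ 0.141 -0.531  0.218] [[ 0.966  0.257 -0.   ]
 [ 0.257 -0.966  0.002]
 [ 0.    -0.002 -1.   ]] 0.09298133091684943
```

View pics/s0.png

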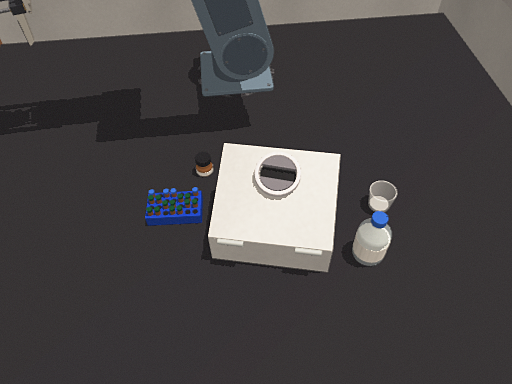

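View pics/t0.png

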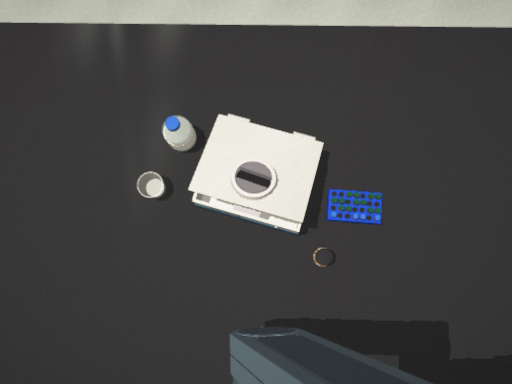

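The scene view looks back at the robot: the raised front edge of the cover runs from (222,146) to (340,152), with the collar at (278,173). In the top view the cover runs from the hinge side (222,117)–(322,140) to the front (190,190)–(303,221), and the collar is at (254,178). The bottle and beaker stand on its left, the rack and jar on its right.

```bash
python3 - <<'E'
from h import *
a=load("s0");b=load("t0")
A=cv2.resize(a["im"][130:280,195:355],None,fx=2.5,fy=2.5,interpolation=cv2.INTER_CUBIC)
B=cv2.resize(b["im"][100:250,175:335],None,fx=2.5,fy=2.5,interpolation=cv2.INTER_CUBIC)
cv2.imwrite("pics/crop.png",np.hstack([A,B])[:,:,::-1])
for n,f in(("s",a),("t",b)):
    g=cv2.cvtColor(f["im"],cv2.COLOR_RGB2GRAY)
    for th in (120,200):
        m=(g>th).astype(np.uint8); m[:60]=0
        c=max(cv2.findContours(m,0,2)[0],key=cv2.contourArea); print(n,th,cv2.contourArea(c),cv2.approxPolyDP(c,4,True)[:,0].tolist())
E
```

```text
s 120 13992.0 [[224, 143], [208, 233], [212, 257], [327, 271], [340, 154]]
s 200 11515.0 [[224, 143], [208, 236], [240, 244], [249, 240], [302, 246], [295, 250], [321, 251], [303, 247], [331, 250], [339, 154]]
t 120 10643.5 [[218, 114], [188, 187], [194, 192], [192, 201], [299, 231], [323, 142]]
t 200 10007.0 [[219, 115], [189, 187], [195, 192], [193, 201], [298, 231], [299, 223], [260, 218], [260, 212], [216, 199], [302, 221], [322, 143]]
```

View pics/crop.png

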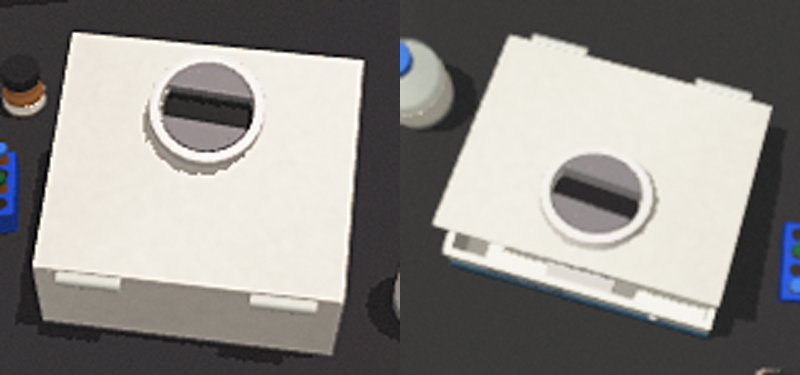

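```bash
python3 - <<'E'
from h import *
np.set_printoptions(precision=4,suppress=True)
a=load("s0");b=load("t0")
P={}
for n,u,v in (("FR",(223.8,143.2),(302.2,221.6)),("FL",(340.2,154),(188.2,189.2)),("HR",(208.6,236.4),(323,142.4)),("HL",(332.2,250.8),(219,114.8))):
    x,e=tri(a,u,b,v); P[n]=x; print(n,x,e)
print("front",np.linalg.norm(P["FR"]-P["FL"]),"hinge",np.linalg.norm(P["HR"]-P["HL"]),"sides",np.linalg.norm(P["FR"]-P["HR"]),np.linalg.norm(P["FL"]-P["HL"]))
F=(P["FR"]+P["FL"])/2;H=(P["HR"]+P["HL"])/2
d=H-F; print("F",F,"H",H,"yaw_x",np.degrees(np.arctan2(d[1],d[0])),"yaw from edges",[np.degrees(np.arctan2(q[1],q[0]))-90 for q in (P["FL"]-P["FR"],P["HL"]-P["HR"])],"tilt",np.arcsin(-d[2]/.2))
# ring ellipse
for n,f,(cx,cy) in(("s",a,(278,173)),("t",b,(254,178))): pass
# top of disc centre / bystanders
m=lambda f,lo,hi: cv2.inRange(cv2.cvtColor(f["im"],cv2.COLOR_RGB2HSV),lo,hi)
for n,f in(("s",a),("t",b)):
    k=m(f,(105,150,60),(130,255,255)); N,_,st,c=cv2.connectedComponentsWithStats(k)
    for i in range(1,N):
        if st[i,4]>30: print(n,"blue",st[i],c[i])
print("rack z30",onz(b,(355,206),.03),"bottle cap",onz(b,(172.5,124),.13),"beaker",onz(b,(152,184),.05),"jar",onz(b,(323.5,257),.05))
E
```

```text
FR [ 0.4526 -0.0505  0.1552] [0.1, 0.1]
FL [0.5131 0.1803 0.1556] [1.0, 1.0]
HR [ 0.632  -0.0969  0.086 ] [0.5, 0.5]
HL [0.6914 0.1327 0.0842] [1.1, 1.1]
front 0.23854097340835032 hinge 0.23714713867654533 sides 0.19779633860769308 0.19787593950400428
F [0.4829 0.0649 0.1554] H [0.6617 0.0179 0.0851] yaw_x -14.7291783076491 yaw from edges [np.float64(-14.677124182364608), np.float64(-14.495730991670456)] tilt 0.35903430196241687
s blue [ 145  187   58   39 1151] [175.152  209.2407]
s blue [371 211  18  17 225] [379.2    218.9867]
t blue [166 116  13  14 146] [171.8904 122.8151]
t blue [ 326  189   57   35 1178] [353.3149 207.4032]
rack z30 [ 0.5013 -0.1751  0.03  ] bottle cap [0.6553 0.2237 0.13  ] beaker [0.539  0.2806 0.05  ] jar [ 0.386  -0.1034  0.05  ]
```

Request:
{"method": "carry_out", "body": {"series": [{"tx": 1.7,"ty": 2.6,"tz": 0.5,"rz": 7.5,"hand": 200},{"tx": 3.4,"ty": 5.2,"tz": 1,"rz": 15,"hand": 200},{"tx": 5.1,"ty": 7.8,"tz": 1.5,"rz": 22.5,"hand": 200},{"tx": 6.8,"ty": 10.4,"tz": 2,"rz": 30,"hand": 200},{"tx": 8.5,"ty": 13,"tz": 2.5,"rz": 37.5,"hand": 200},{"tx": 10.2,"ty": 15.6,"tz": 3,"rz": 45,"hand": 200},{"tx": 11.9,"ty": 18.2,"tz": 3,"rz": 52.5,"hand": 200},{"tx": 13.6,"ty": 20.8,"tz": 3,"rz": 60,"hand": 200},{"tx": 15.3,"ty": 23.4,"tz": 3,"rz": 67.5,"hand": 200},{"tx": 17,"ty": 26,"tz": 3,"rz": 75,"hand": 200}], "squeeze": 10}}

```text
$.series[0]: bad value
```

Request:
{"method": "carry_out", "body": {"series": [{"tx": 1.7,"ty": 2.6,"tz": 0.5,"rx": 0,"ry": 0,"rz": 7.5,"hand": 200},{"tx": 3.4,"ty": 5.2,"tz": 1,"rx": 0,"ry": 0,"rz": 15,"hand": 200},{"tx": 5.1,"ty": 7.8,"tz": 1.5,"rx": 0,"ry": 0,"rz": 22.5,"hand": 200},{"tx": 6.8,"ty": 10.4,"tz": 2,"rx": 0,"ry": 0,"rz": 30,"hand": 200},{"tx": 8.5,"ty": 13,"tz": 2.5,"rx": 0,"ry": 0,"rz": 37.5,"hand": 200},{"tx": 10.2,"ty": 15.6,"tz": 3,"rx": 0,"ry": 0,"rz": 45,"hand": 200},{"tx": 11.9,"ty": 18.2,"tz": 3,"rx": 0,"ry": 0,"rz": 52.5,"hand": 200},{"tx": 13.6,"ty": 20.8,"tz": 3,"rx": 0,"ry": 0,"rz": 60,"hand": 200},{"tx": 15.3,"ty": 23.4,"tz": 3,"rx": 0,"ry": 0,"rz": 67.5,"hand": 200},{"tx": 17,"ty": 26,"tz": 3,"rx": 0,"ry": 0,"rz": 75,"hand": 200}], "squeeze": 10}}

```text
t: 1.1
position: [0.3117, -0.2702, 0.2484]
tcp_rot: [[-0.003, 1.0, -0.0], [1.0, 0.003, 0.0], [0.0, -0.0, -1.0]]
wrist_force: [0.5, 0.2, 0.2]
opening: 0.0212
grip_force: 0.0
```

Request:
{"method": "carry_out", "body": {"series": [{"tx": 1.8,"ty": 2.5,"tz": 0,"rx": 0,"ry": 0,"rz": 7.5,"hand": 200},{"tx": 3.5,"ty": 5.1,"tz": 0,"rx": 0,"ry": 0,"rz": 15.1,"hand": 200},{"tx": 5.3,"ty": 7.6,"tz": 0,"rx": 0,"ry": 0,"rz": 22.6,"hand": 200},{"tx": 7,"ty": 10.1,"tz": 0,"rx": 0,"ry": 0,"rz": 30.2,"hand": 200},{"tx": 8.8,"ty": 12.6,"tz": -0.5,"rx": 0,"ry": 0,"rz": 37.7,"hand": 200},{"tx": 10.6,"ty": 15.2,"tz": -1,"rx": 0,"ry": 0,"rz": 45.2,"hand": 200},{"tx": 12.3,"ty": 17.7,"tz": -2,"rx": 0,"ry": 0,"rz": 52.8,"hand": 200},{"tx": 14.1,"ty": 20.2,"tz": -3,"rx": 0,"ry": 0,"rz": 60.3,"hand": 200},{"tx": 15.8,"ty": 22.8,"tz": -4.5,"rx": 0,"ry": 0,"rz": 67.9,"hand": 200},{"tx": 17.6,"ty": 25.3,"tz": -6,"rx": 0,"ry": 0,"rz": 75.4,"hand": 200}]}}

```text
t: 2.1
position: [0.4877, -0.0172, 0.188]
tcp_rot: [[-0.969, 0.249, -0.0], [0.249, 0.969, -0.0], [0.0, -0.0, -1.0]]
wrist_force: [-0.3, 0.2, -0.6]
opening: 0.0204
grip_force: 0.0
```

```bash
python3 - <<'E'
from h import *
a=grab("scene","s1");b=grab("top","t1")
A=cv2.resize(a["im"][60:280,150:380],None,fx=1.7,fy=1.7); B=cv2.resize(b["im"][60:280,150:380],None,fx=1.7,fy=1.7)
cv2.imwrite("pics/c1.png",np.hstack([A,B])[:,:,::-1])
E
```

```text
(no output)
```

View pics/c1.png

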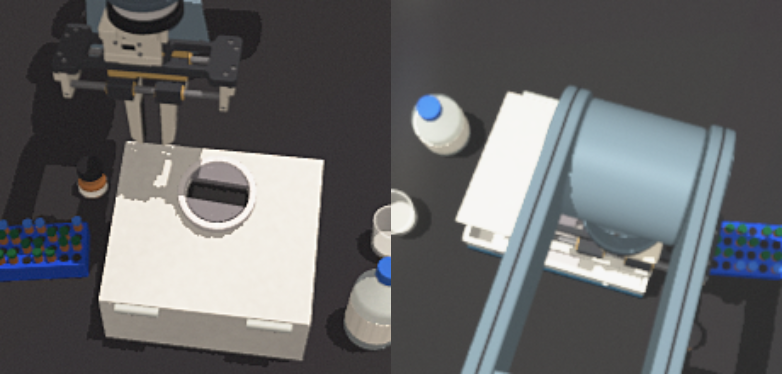

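The fingertips hang above the right front of the cover, between its right edge and the collar, with everything else clear. I'll now push it down along the hinge arc.

Request:
{"method": "carry_out", "body": {"series": [{"tx": 0,"ty": 0,"tz": -2,"rx": 0,"ry": 0,"rz": 0,"hand": 200},{"tx": 0,"ty": 0,"tz": -3.5,"rx": 0,"ry": 0,"rz": 0,"hand": 200},{"tx": 0,"ty": 0,"tz": -4.3,"rx": 0,"ry": 0,"rz": 0,"hand": 200},{"tx": -0.3,"ty": 0.1,"tz": -5.2,"rx": 0,"ry": 0,"rz": 0,"hand": 200},{"tx": -0.6,"ty": 0.1,"tz": -6.1,"rx": 0,"ry": 0,"rz": 0,"hand": 200},{"tx": -0.8,"ty": 0.2,"tz": -7,"rx": 0,"ry": 0,"rz": 0,"hand": 200},{"tx": -0.9,"ty": 0.2,"tz": -7.9,"rx": 0,"ry": 0,"rz": 0,"hand": 200},{"tx": -1,"ty": 0.2,"tz": -8.8,"rx": 0,"ry": 0,"rz": 0,"hand": 200},{"tx": -1.1,"ty": 0.3,"tz": -9.7,"rx": 0,"ry": 0,"rz": 0,"hand": 200},{"tx": -1.1,"ty": 0.3,"tz": -10.3,"rx": 0,"ry": 0,"rz": 0,"hand": 200}]}}

```text
t: 3.2
position: [0.4762, -0.0157, 0.0857]
tcp_rot: [[-0.967, 0.254, -0.0], [0.254, 0.967, -0.0], [0.0, -0.001, -1.0]]
wrist_force: [-19.7, 2.4, 71.1]
opening: 0.0199
grip_force: 35.9
```

Request:
{"method": "carry_out", "body": {"series": [{"tx": 0,"ty": 0,"tz": 0.05,"rx": 0,"ry": 0,"rz": 0,"hand": 200},{"tx": 0,"ty": 0,"tz": 0.05,"rx": 0,"ry": 0,"rz": 0,"hand": 200},{"tx": 0,"ty": 0,"tz": 0.05,"rx": 0,"ry": 0,"rz": 0,"hand": 200},{"tx": 0,"ty": 0,"tz": 1,"rx": 0,"ry": 0,"rz": 0,"hand": 200},{"tx": 0,"ty": 0,"tz": 3,"rx": 0,"ry": 0,"rz": 0,"hand": 200},{"tx": -1,"ty": 0,"tz": 6,"rx": 0,"ry": 0,"rz": 0,"hand": 200},{"tx": -2,"ty": 0,"tz": 8,"rx": 0,"ry": 0,"rz": 0,"hand": 200},{"tx": -3,"ty": 0,"tz": 10,"rx": 0,"ry": 0,"rz": 0,"hand": 200},{"tx": -3,"ty": 0,"tz": 10,"rx": 0,"ry": 0,"rz": 0,"hand": 200},{"tx": -3,"ty": 0,"tz": 10,"rx": 0,"ry": 0,"rz": 0,"hand": 200}]}}

```text
t: 4.2
position: [0.4468, -0.0156, 0.1858]
tcp_rot: [[-0.967, 0.254, 0.002], [0.254, 0.967, -0.0], [-0.002, 0.0, -1.0]]
wrist_force: [-0.0, 0.5, -0.0]
opening: 0.0199
grip_force: 0.0
```

```bash
python3 - <<'E'
from h import *
a=grab("scene","s2");b=grab("wrist","w2")
A=cv2.resize(a["im"][120:270,195:355],None,fx=2.5,fy=2.5,interpolation=cv2.INTER_CUBIC); B=cv2.resize(b["im"],(400,375))
cv2.imwrite("pics/c2.png",np.hstack([A,B])[:,:,::-1])
E
```

```text
(no output)
```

View pics/c2.png

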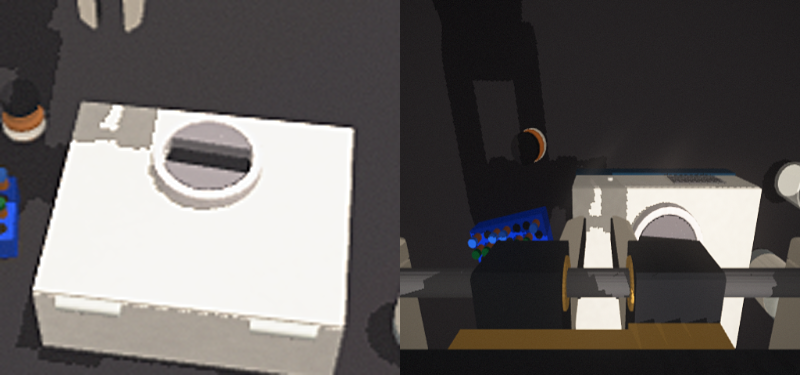

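The cover now lies flat: its front edge runs from (82,102) to (354,128) in the crop, and the slot at (208,158) still lies parallel to it. Next is the fastener axis.

```bash
python3 - <<'E'
from h import *
np.set_printoptions(precision=4,suppress=True)
a=load("s2"); q=lambda x,y:(195+(x+.5)/2.5-.5,120+(y+.5)/2.5-.5)
C=[onz(a,q(*p),.086)[:2] for p in((82,102),(354,128),(35,292),(343,326))]
print(C, "widths",np.linalg.norm(C[0]-C[1]),np.linalg.norm(C[2]-C[3]),np.linalg.norm(C[0]-C[2]),np.linalg.norm(C[1]-C[3]))
F=(C[0]+C[1])/2;H=(C[2]+C[3])/2;e=(H-F)/np.linalg.norm(H-F)
print("F",F,"H",H,"yaw",np.degrees(np.arctan2(e[1],e[0])),[np.degrees(np.arctan2(v[1],v[0]))-90 for v in(C[1]-C[0],C[3]-C[2])],"axis",F+.06*e,H-.14*e)
g=cv2.cvtColor(a["im"],cv2.COLOR_RGB2GRAY).astype(np.uint8)
m=np.zeros_like(g); m[166:199,256:300]=(g[166:199,256:300]<185)
def top(m):
    n,l,s,c=cv2.connectedComponentsWithStats(m); return (l==1+np.argmax(s[1:,4])).astype(np.uint8),s
m,s=top(m); c=cv2.convexHull(max(cv2.findContours(m,0,1)[0],key=cv2.contourArea))
ctr=cv2.fitEllipse(c); print(s[1:],ctr)
w=np.array([onz(a,p[0],.102)[:2] for p in c]); (x,y),rad=cv2.minEnclosingCircle(w.astype(np.float32)); print("disc c",x,y,rad,"ellipse",onz(a,ctr[0],.102))
d=np.zeros_like(g); d[166:199,256:300]=(g[166:199,256:300]<70); d,_=top(d)
uv=np.argwhere(d)[:,::-1]; W=np.array([onz(a,p,.088)[:2] for p in uv]); mu=W.mean(0); ev=np.linalg.svd(W-mu)[2][0]; print("slot floor",mu,np.degrees(np.arctan2(ev[1],ev[0]))%180-90,len(W))
E
```

```text
[array([ 0.4381, -0.0467]), array([0.498 , 0.1859]), array([ 0.6323, -0.0962]), array([0.6909, 0.1331])] widths 0.2401292980305252 0.2366818355276867 0.20041824091197227 0.19995576060229428
F [0.4681 0.0696] H [0.6616 0.0185] yaw -14.797565680743013 [np.float64(-14.44170828790935), np.float64(-14.324560804248435)] axis [0.5261 0.0543] [0.5263 0.0542]
[[256 166   2   7   9]
 [287 166  13   2  15]
 [261 169  35  27 763]
 [256 186  13  13  50]
 [297 192   1   1   1]
 [289 194   8   5  10]] ((277.99224853515625, 182.1644744873047), (27.10158920288086, 35.59825897216797), 89.74242401123047)
disc c 0.5257992744445801 0.05335918441414833 0.03770143538713455 ellipse [0.5269 0.0536 0.102 ]
slot floor [0.5192 0.0559] -18.81650235569866 178
```

Request:
{"method": "carry_out", "body": {"series": [{"tx": 2,"ty": 1.7,"tz": 0,"rx": 0,"ry": 0,"rz": 0,"hand": 200},{"tx": 4,"ty": 3.5,"tz": 0,"rx": 0,"ry": 0,"rz": 0,"hand": 200},{"tx": 6,"ty": 5.2,"tz": -1,"rx": 0,"ry": 0,"rz": 0,"hand": 200},{"tx": 7.9,"ty": 6.9,"tz": -3,"rx": 0,"ry": 0,"rz": 0,"hand": 200},{"tx": 7.9,"ty": 6.9,"tz": -5,"rx": 0,"ry": 0,"rz": 0,"hand": 200},{"tx": 7.9,"ty": 6.9,"tz": -7,"rx": 0,"ry": 0,"rz": 0,"hand": 200},{"tx": 7.9,"ty": 6.9,"tz": -7.8,"rx": 0,"ry": 0,"rz": 0,"hand": 200},{"tx": 7.9,"ty": 6.9,"tz": -8,"rx": 0,"ry": 0,"rz": 0,"hand": 200},{"tx": 7.9,"ty": 6.9,"tz": -8.2,"rx": 0,"ry": 0,"rz": 0,"hand": 200},{"tx": 7.9,"ty": 6.9,"tz": -8.4,"rx": 0,"ry": 0,"rz": 0,"hand": 200}]}}

```text
t: 5.3
position: [0.526, 0.0533, 0.1023]
tcp_rot: [[-0.967, 0.254, 0.002], [0.254, 0.967, -0.0], [-0.002, 0.0, -1.0]]
wrist_force: [-0.7, 0.0, -0.4]
opening: 0.0201
grip_force: 0.0
```

```bash
python3 - <<'E'
from h import *
a=grab("scene","s3")
cv2.imwrite("pics/c3.png",cv2.resize(a["im"][130:230,225:345],None,fx=5,fy=5,interpolation=cv2.INTER_CUBIC)[:,:,::-1])
E
```

```text
(no output)
```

View pics/c3.png

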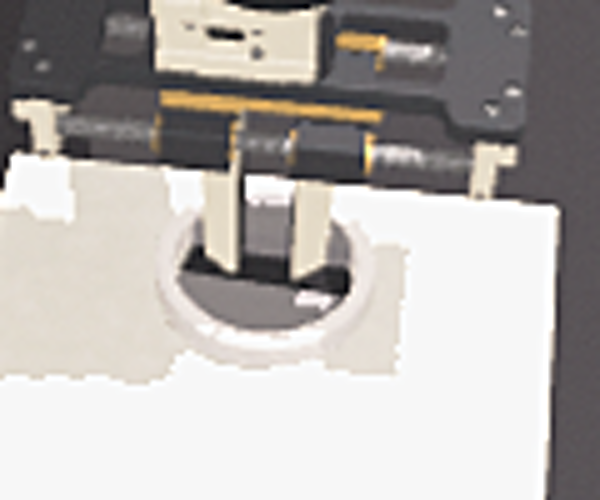

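The two fingertips, at (225,265) and (315,270) in the crop, hang centred over the dark slot and aligned with it. I'll go in and start turning.

Request:
{"method": "carry_out", "body": {"series": [{"tx": 0,"ty": 0,"tz": -0.3,"rx": 0,"ry": 0,"rz": 0,"hand": 200},{"tx": 0,"ty": 0,"tz": -0.6,"rx": 0,"ry": 0,"rz": 0,"hand": 200},{"tx": 0,"ty": 0,"tz": -0.9,"rx": 0,"ry": 0,"rz": 0,"hand": 200},{"tx": 0,"ty": 0,"tz": -1.1,"rx": 0,"ry": 0,"rz": 0,"hand": 200},{"tx": 0,"ty": 0,"tz": -1.1,"rx": 0,"ry": 0,"rz": 0,"hand": 200},{"tx": 0,"ty": 0,"tz": -1.1,"rx": 0,"ry": 0,"rz": -4,"hand": 200},{"tx": 0,"ty": 0,"tz": -1.1,"rx": 0,"ry": 0,"rz": -8,"hand": 200},{"tx": 0,"ty": 0,"tz": -1.1,"rx": 0,"ry": 0,"rz": -12,"hand": 200},{"tx": 0,"ty": 0,"tz": -1.1,"rx": 0,"ry": 0,"rz": -16,"hand": 200},{"tx": 0,"ty": 0,"tz": -1.1,"rx": 0,"ry": 0,"rz": -20,"hand": 200}]}}

```text
t: 6.35
position: [0.5261, 0.0529, 0.0909]
tcp_rot: [[-0.821, 0.572, 0.002], [0.572, 0.821, -0.001], [-0.002, 0.0, -1.0]]
wrist_force: [0.4, -2.1, -1.7]
opening: 0.0202
grip_force: 2.2
```

```bash
python3 -c "
from plant import r
s=r.sense();print(s['wrist_force'],s['wrist_torque'],s['position'])"
```

```text
[ 0.40886686 -2.14971689 -1.65584648] [-0.32305039 -0.42142428  0.15288568] [0.52609356 0.0529224  0.09088111]
```

The moment of 0.15 N m about the vertical shows that the fastener is turning, so I continue.

Request:
{"method": "carry_out", "body": {"series": [{"tx": 0,"ty": 0,"tz": 0,"rx": 0,"ry": 0,"rz": -5,"hand": 200},{"tx": 0,"ty": 0,"tz": 0,"rx": 0,"ry": 0,"rz": -10,"hand": 200},{"tx": 0,"ty": 0,"tz": 0,"rx": 0,"ry": 0,"rz": -15,"hand": 200},{"tx": 0,"ty": 0,"tz": 0,"rx": 0,"ry": 0,"rz": -20,"hand": 200},{"tx": 0,"ty": 0,"tz": 0,"rx": 0,"ry": 0,"rz": -25,"hand": 200},{"tx": 0,"ty": 0,"tz": 0,"rx": 0,"ry": 0,"rz": -30,"hand": 200},{"tx": 0,"ty": 0,"tz": 0,"rx": 0,"ry": 0,"rz": -35,"hand": 200},{"tx": 0,"ty": 0,"tz": 0,"rx": 0,"ry": 0,"rz": -40,"hand": 200},{"tx": 0,"ty": 0,"tz": 0,"rx": 0,"ry": 0,"rz": -45,"hand": 200},{"tx": 0,"ty": 0,"tz": 0,"rx": 0,"ry": 0,"rz": -50,"hand": 200}]}}

```text
t: 7.35
position: [0.5259, 0.0531, 0.0908]
tcp_rot: [[-0.089, 0.996, 0.001], [0.996, 0.089, -0.001], [-0.001, 0.001, -1.0]]
wrist_force: [1.4, -1.7, -0.2]
opening: 0.0199
grip_force: 2.5
```

Request:
{"method": "carry_out", "body": {"series": [{"tx": 0,"ty": 0,"tz": 0,"rx": 0,"ry": 0,"rz": -4,"hand": 200},{"tx": 0,"ty": 0,"tz": 0,"rx": 0,"ry": 0,"rz": -8,"hand": 200},{"tx": 0,"ty": 0,"tz": 0,"rx": 0,"ry": 0,"rz": -12,"hand": 200},{"tx": 0,"ty": 0,"tz": 0,"rx": 0,"ry": 0,"rz": -16,"hand": 200},{"tx": 0,"ty": 0,"tz": 0,"rx": 0,"ry": 0,"rz": -20,"hand": 200},{"tx": 0,"ty": 0,"tz": 0,"rx": 0,"ry": 0,"rz": -23,"hand": 200},{"tx": 0,"ty": 0,"tz": 0,"rx": 0,"ry": 0,"rz": -25,"hand": 200},{"tx": 0,"ty": 0,"tz": 0,"rx": 0,"ry": 0,"rz": -27,"hand": 200},{"tx": 0,"ty": 0,"tz": 0,"rx": 0,"ry": 0,"rz": -28,"hand": 200},{"tx": 0,"ty": 0,"tz": 0,"rx": 0,"ry": 0,"rz": -28,"hand": 200}]}}

```text
t: 8.35
position: [0.5258, 0.0533, 0.0908]
tcp_rot: [[0.386, 0.923, 0.001], [0.923, -0.386, -0.0], [0.0, 0.001, -1.0]]
wrist_force: [0.9, -1.8, -1.5]
opening: 0.0197
grip_force: 1.8
```

```bash
python3 -c "
from plant import r
s=r.sense();print(s['wrist_force'],s['wrist_torque'],s['position'],s['joints'])"
```

```text
[ 0.90797805 -1.78425444 -1.46902015] [-0.22714515 -0.36589697  0.06555008] [0.52581125 0.05327758 0.09084878] [-1.10081075e-01  3.42440232e-01  1.75870774e+00 -2.52501155e-04
  1.03938489e+00  2.86292278e-01]
```

Request:
{"method": "carry_out", "body": {"series": [{"tx": 0,"ty": 0,"tz": 0,"rx": 0,"ry": 0,"rz": -0.5,"hand": 200},{"tx": 0,"ty": 0,"tz": 0,"rx": 0,"ry": 0,"rz": -1,"hand": 200},{"tx": 0,"ty": 0,"tz": 0,"rx": 0,"ry": 0,"rz": -1.5,"hand": 200},{"tx": 0,"ty": 0,"tz": 0,"rx": 0,"ry": 0,"rz": -2,"hand": 200},{"tx": 0,"ty": 0,"tz": 0,"rx": 0,"ry": 0,"rz": -2.5,"hand": 200},{"tx": 0,"ty": 0,"tz": 0,"rx": 0,"ry": 0,"rz": -3,"hand": 200},{"tx": 0,"ty": 0,"tz": 0,"rx": 0,"ry": 0,"rz": -3.5,"hand": 200},{"tx": 0,"ty": 0,"tz": 0,"rx": 0,"ry": 0,"rz": -4,"hand": 200},{"tx": 0,"ty": 0,"tz": 0,"rx": 0,"ry": 0,"rz": -4,"hand": 200},{"tx": 0,"ty": 0,"tz": 0,"rx": 0,"ry": 0,"rz": -4,"hand": 200}]}}

```text
t: 9.35
position: [0.5257, 0.0533, 0.0908]
tcp_rot: [[0.449, 0.893, 0.001], [0.893, -0.449, -0.0], [0.0, 0.001, -1.0]]
wrist_force: [3.5, -2.1, 0.4]
opening: 0.0201
grip_force: 7.0
```

```bash
python3 -c "
from h import *
s=r.sense();print(s['wrist_force'],s['wrist_torque'],s['position'],s['tcp_rot'][0])
a=grab('scene','s4')
cv2.imwrite('pics/c4.png',cv2.resize(a['im'][130:230,225:345],None,fx=5,fy=5,interpolation=cv2.INTER_CUBIC)[:,:,::-1])"
```

```text
[ 3.49223049 -2.13771475  0.39173155] [-0.46693644 -0.75434905  0.35612071] [0.52568364 0.05332672 0.09080933] [4.49288652e-01 8.93386323e-01 7.65014800e-04]
```

View pics/c4.png

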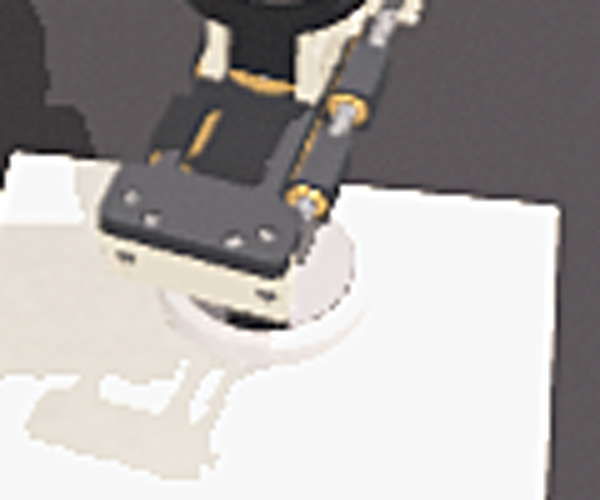

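The moment has risen to 0.36 N m, so the fastener is on its stop, and the slot (dark end at (250,318)) now points front to hinge. I'll centre the fingers in the slot and lift straight out.

Request:
{"method": "carry_out", "body": {"series": [{"tx": 0,"ty": 0,"tz": 0,"rx": 0,"ry": 0,"rz": 4,"hand": 200},{"tx": 0,"ty": 0,"tz": 0,"rx": 0,"ry": 0,"rz": 8,"hand": 200},{"tx": 0,"ty": 0,"tz": 0,"rx": 0,"ry": 0,"rz": 11,"hand": 200},{"tx": 0,"ty": 0,"tz": 0,"rx": 0,"ry": 0,"rz": 11,"hand": 200},{"tx": 0,"ty": 0,"tz": 1,"rx": 0,"ry": 0,"rz": 11,"hand": 200},{"tx": 0,"ty": 0,"tz": 3,"rx": 0,"ry": 0,"rz": 11,"hand": 200},{"tx": 0,"ty": 0,"tz": 6,"rx": 0,"ry": 0,"rz": 11,"hand": 200},{"tx": 0,"ty": 0,"tz": 10,"rx": 0,"ry": 0,"rz": 11,"hand": 200},{"tx": -4,"ty": 0,"tz": 12,"rx": 0,"ry": 0,"rz": 11,"hand": 200},{"tx": -8,"ty": 0,"tz": 12,"rx": 0,"ry": 0,"rz": 11,"hand": 200}]}}

```text
t: 10.4
position: [0.4465, 0.0534, 0.2142]
tcp_rot: [[0.272, 0.962, 0.006], [0.962, -0.272, -0.0], [0.001, 0.006, -1.0]]
wrist_force: [-1.2, 0.1, -0.6]
opening: 0.0202
grip_force: 0.0
```

Request:
{"method": "carry_out", "body": {"series": [{"tx": -3,"ty": 0,"tz": 0,"rx": 0,"ry": 0,"rz": 0,"hand": 200},{"tx": -6,"ty": 0,"tz": 0,"rx": 0,"ry": 0,"rz": 0,"hand": 200},{"tx": -8,"ty": 0,"tz": 0,"rx": 0,"ry": 0,"rz": 0,"hand": 200},{"tx": -8,"ty": 0,"tz": 0,"rx": 0,"ry": 0,"rz": 0,"hand": 200},{"tx": -8,"ty": 0,"tz": 0,"rx": 0,"ry": 0,"rz": 0,"hand": 200},{"tx": -8,"ty": 0,"tz": 0,"rx": 0,"ry": 0,"rz": 0,"hand": 200},{"tx": -8,"ty": 0,"tz": 0,"rx": 0,"ry": 0,"rz": 0,"hand": 200},{"tx": -8,"ty": 0,"tz": 0,"rx": 0,"ry": 0,"rz": 0,"hand": 200},{"tx": -8,"ty": 0,"tz": 0,"rx": 0,"ry": 0,"rz": 0,"hand": 200},{"tx": -8,"ty": 0,"tz": 0,"rx": 0,"ry": 0,"rz": 0,"hand": 200}]}}

```text
t: 11.4
position: [0.3654, 0.0535, 0.2105]
tcp_rot: [[0.271, 0.963, -0.0], [0.963, -0.271, 0.0], [-0.0, -0.001, -1.0]]
wrist_force: [0.4, -0.0, 0.1]
opening: 0.0198
grip_force: 0.0
```

```bash
python3 -c "
from h import *
a=grab('scene','s5'); g=cv2.cvtColor(a['im'],cv2.COLOR_RGB2GRAY)
d=np.zeros_like(g); d[168:197,260:297]=(g[168:197,260:297]<70)
W=np.array([onz(a,p,.088)[:2] for p in np.argwhere(d)[:,::-1]]); ev=np.linalg.svd(W-W.mean(0))[2][0]; print(len(W),W.mean(0),np.degrees(np.arctan2(ev[1],ev[0])))
cv2.imwrite('pics/c5.png',cv2.resize(a['im'][100:280,140:400],None,fx=3,fy=3,interpolation=cv2.INTER_CUBIC)[:,:,::-1])"
```

```text
256 [0.52094757 0.05387411] -14.754056773836066
```

View pics/c5.png

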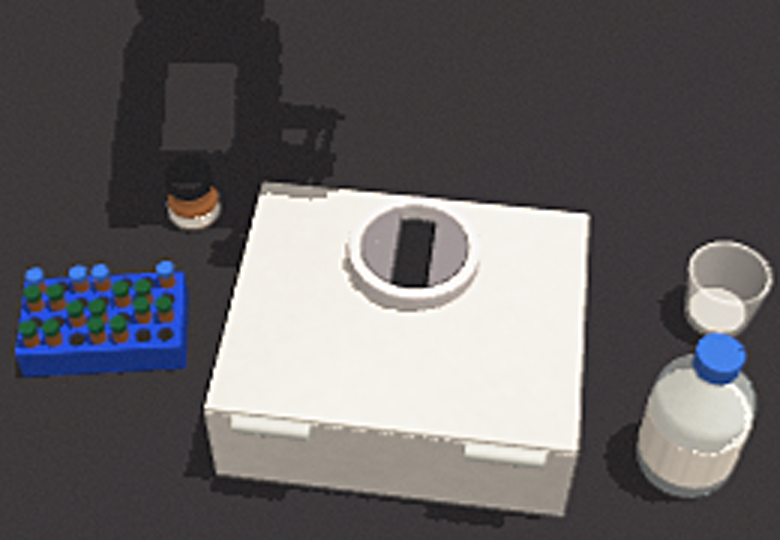

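The cover is flat. The slot at (413,252) points front to hinge, measured at -14.75° against the housing's yaw of about -14.6°. The rack, jar, beaker and bottle stand where they were, and the arm is clear.

```bash
python3 -c "
from plant import r
print(r.hand_in())"
```

```text
the job is handed in; nothing more can be done
None
```

The cover is pushed shut, the fastener is turned to its locked stop, the arm is clear of everything, and the job is handed in; the hand-in returned no verdict.

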